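# Find the loose clamp bolt on the bench rail and hold its cap open

### The arm

A 6-joint arm with a two-finger parallel gripper is mounted at the origin on the work surface. World frame = base frame: x ahead of the robot, y to its left, z up, the work surface at z = 0. Lengths are in m, angles in degrees, forces in N, time in s.
With the tool pointing down it reaches from about 0.35 to 0.875 m from the base axis. Payload 4.2 kg.
Tool frame: the origin (TCP) lies midway between the tips of the shut fingers; the grasp point (between the pads) lies 19 mm behind it; z points along the fingers, y is the direction in which the jaws open and shut (so a half turn about z gives the same grasp; the last joint's range is limited). The gripper opens to 87 mm and grips with 3 to 60 N. Pads are 19 mm wide; open, the fingers measure 117 mm over their backs; the gripper's body (75 mm by 190 mm) begins 51 mm behind the grasp point.
Start: joints at [-56.918, 22.042, 0.453, 0, -68.411, -14.817], TCP at [0.196, -0.593, 0.223] pointing down, gripper open.
Joint ranges: [-179.83, 179.83], [-69.29, 118.12], [-61.27, 80.66], [-181.25, 117.63], [-171.15, -9.14], [-177.46, 177.46]. Speed limits (degrees/s): [159.86, 159.86, 180, 180, 180, 180].

### API

Orientations are given as a 3x3 rotation matrix whose columns are the frame's x, y, z axes.
In Python, from station import r gives the robot as it stands.
- The arm moves only by the tool play_rows, never from a script. Its argument "commands" is a list that holds one entry, the list of rows, each a list of 7 numbers: the shift along the world's x, y, z in m, then the turn, a rotation vector about the world's x, y, z in rad, then the closure, from 0 (fully open) to 1 (shut). A call has 1 to 5 rows; each row is the pose to reach, as a shift and turn from the pose commanded when the call began; what a row does not reach only later rows make up. A row lasts 1/10 s, in which the tool goes at most 50 mm and 8.59 degrees, less where a joint would pass 70% of its speed; a pose out of reach is approached as far as the arm can. A call with a gripper value outside its range is refused whole. The fingers move at their own pace and stop on an object; the grip force is fixed at half the most. Time passes only in rows, so rows that repeat a pose let the fingers close. It gives the time, the measured TCP pose, the force and the opening at its end, in the units of the state.
- r.sense(): the state, without advancing time (a new reading comes with each control period).
- r.capture(name): name is "scene" or "top"; returns a dict with "image" (480x640x3 uint8, red, green, blue), "range_z" (480x640 float32, m along the optical axis (not along the pixel's ray), 0 where there is no reading), "intrinsics" (3x3 intrinsics, pixels), "k1" (the pictures are not rectified: a ray, as slopes to the right and down, at radius r is drawn at 1 + k1 r^2 times it, then the intrinsics apply), "extrinsics" (4x4, takes a point from camera to world coordinates). Camera axes: x right, y up, looking along -z (the intrinsics and any distortion apply to the point x, -y, -z); pixel columns grow to the right and rows downward; lengths in m; the calibration is good to about 2 mm. A picture is of the moment at which its call begins.
- r.finish_job(): hands the job in, once; it reports no verdict.
The state is a dict: "time_s": time; "joints": joint angles; "joint_velocities": joint speeds; "effort": joint torques, N m; "tcp_pos": TCP position; "ee_rot": TCP orientation; "wrist_force": force on the tool from outside, world axes, zero at the start; "moment": the same for the moment, N m; "gripper_width": opening from 0.0 (shut) to 1.0 (fully open).
Only numpy, scipy, OpenCV 4.12 (cv2) and the standard library are available. Lean on these libraries where they do the work, as an engineer would, in place of code of your own. Each camera call takes 0.05 s, during which the arm holds its last target. There are 200 camera calls.

### The job

Slide the tool tray along the rail to the stop collar at its left end, because it hangs over one of the three clamp bolts. Then tap the knurled bolt heads from above until you find the loose one, which gives under the tap (the other two are tight), and lift the hinged cap of that clamp (its captive bolt comes up with it) to about 45 degrees so that the rubber liner can be changed: finish while still holding the cap up there with the gripper, the tray still at its stop. Leave the other things on the bench where they are.

Things in the scene. Friction and masses are not known exactly. Their poses are not given: they have to be found in the camera images.
- knob (a point): centre of the black pull knob standing up from the sliding tool tray: 22 mm diameter, gripping part from 9 mm below this point to 13 mm above, thinner stem below; the tray floor is 26 mm below. Axes horizontal: y along the rail to its stop collar (left end, seen from the robot), x square off the rail, away from the robot
- tray_mid (a point): middle of the floor of the aluminium tool tray, 101 mm above the bench; the tray is 120 mm deep, 140 mm along the rail, rim 12 mm high, underside 98 mm above the bench. The knob stands 32 mm nearer the robot than this point. Axes as the knob's
- tray (a joint): where the tray carriage stands along the round rail, m: 0 next to the left end clamp, where the tray hangs over that clamp's bolt; 0.11 against the stop collar at the rail's left end. Grows along the knob point's y axis. Friction about 1.5 N; it stays where it is left
- head_right (a point): centre at rest (cap shut, bolt not pressed) of the knurled steel bolt head of the right clamp on the rail, seen from the robot. Head 24 mm diameter, 16 mm tall, top 87 mm above the bench (all three alike). It stands 7 mm above a lug only 20 mm wide along the rail, so fingers can pass down both its sides to 25 mm below its top. Axes: y along the rail, z up
- hinge_right (a point): middle of the hinge pin of the right clamp's cap, on the far side of the rail, 55 mm above the bench; the pin runs along the rail (y axis). With the cap shut the bolt head's centre lies 82 mm towards the robot, square off the pin, and 24 mm above it; as the cap opens the head moves on an arc about the pin, up and away from the robot
- head_middle (a point): centre at rest (cap shut, bolt not pressed) of the knurled steel bolt head of the middle clamp on the rail, seen from the robot. Head 24 mm diameter, 16 mm tall, top 87 mm above the bench (all three alike). It stands 7 mm above a lug only 20 mm wide along the rail, so fingers can pass down both its sides to 25 mm below its top. Axes: y along the rail, z up
- hinge_middle (a point): middle of the hinge pin of the middle clamp's cap, on the far side of the rail, 55 mm above the bench; the pin runs along the rail (y axis). With the cap shut the bolt head's centre lies 82 mm towards the robot, square off the pin, and 24 mm above it; as the cap opens the head moves on an arc about the pin, up and away from the robot
- head_left (a point): centre at rest (cap shut, bolt not pressed) of the knurled steel bolt head of the left clamp on the rail, seen from the robot. Head 24 mm diameter, 16 mm tall, top 87 mm above the bench (all three alike). It stands 7 mm above a lug only 20 mm wide along the rail, so fingers can pass down both its sides to 25 mm below its top. Axes: y along the rail, z up
- hinge_left (a point): middle of the hinge pin of the left clamp's cap, on the far side of the rail, 55 mm above the bench; the pin runs along the rail (y axis). With the cap shut the bolt head's centre lies 82 mm towards the robot, square off the pin, and 24 mm above it; as the cap opens the head moves on an arc about the pin, up and away from the robot
- cap_a (a joint): opening angle, rad, of the hinged cap of clamp a; which of the three places on the rail clamp a has is not known and varies. 0 shut; its stop is at 1.2. The captive bolt goes up with its cap; together they weigh about 0.2 kg, and an opened cap falls shut when let go. A tight bolt keeps its cap shut
- bolt_a (a joint): how far the bolt head of clamp a is pressed down, m: 0 at rest. A loose bolt sits on a soft spring: it gives 5 mm under 1 to 2 N, then stops, and springs back up when left. A tight bolt does not give
- cap_b (a joint): opening angle, rad, of the hinged cap of clamp b; which of the three places on the rail clamp b has is not known and varies. 0 shut; its stop is at 1.2. The captive bolt goes up with its cap; together they weigh about 0.2 kg, and an opened cap falls shut when let go. A tight bolt keeps its cap shut
- bolt_b (a joint): how far the bolt head of clamp b is pressed down, m: 0 at rest. A loose bolt sits on a soft spring: it gives 5 mm under 1 to 2 N, then stops, and springs back up when left. A tight bolt does not give
- cap_c (a joint): opening angle, rad, of the hinged cap of clamp c; which of the three places on the rail clamp c has is not known and varies. 0 shut; its stop is at 1.2. The captive bolt goes up with its cap; together they weigh about 0.2 kg, and an opened cap falls shut when let go. A tight bolt keeps its cap shut
- bolt_c (a joint): how far the bolt head of clamp c is pressed down, m: 0 at rest. A loose bolt sits on a soft spring: it gives 5 mm under 1 to 2 N, then stops, and springs back up when left. A tight bolt does not give
- loupe: black eye loupe, 35 mm diameter, 28 mm tall, standing in front of the rail between two clamps; a bystander to be left alone; origin at its underside
- driver: screwdriver, 120 mm long, lying in front of the rail; a bystander to be left alone
- jar: small glass jar, 44 mm diameter, 45 mm tall, behind the rail; a bystander to be left alone; origin at its underside
- cushion: round black casing cushion, 68 mm diameter, 20 mm tall, behind the rail; a bystander to be left alone; origin at its underside
- parts_tray: white divided parts tray 120 x 90 x 18 mm; a bystander to be left alone; origin at its underside
- beaker: blue plastic beaker, 60 mm diameter, 75 mm tall; a bystander to be left alone; origin at its underside
- holder: steel movement holder 70 x 34 x 22 mm; a bystander to be left alone; origin at its underside
Mind the look-alikes: they are no part of the job. What is shaped like the part that bears cap_b but orange is not meant.

How it is judged (in metres and radians):
On the way, in this order (a step that is already met when the one before it is completed fails the run):
1. the tray has been slid to within 15 mm of its stop at the left end (value of joint tray above 0.095 m), for 0.2 s.
2. the loose bolt has been tapped: pressed down more than 3 mm while its cap is shut (((value of joint bolt_a above 0.003 m and value of joint cap_a below 0.05 rad) or (value of joint bolt_b above 0.003 m and value of joint cap_b below 0.05 rad) or (value of joint bolt_c above 0.003 m and value of joint cap_c below 0.05 rad))), for 0.02 s.
3. the cap of the loose bolt's clamp is lifted to about 45 degrees ((value of joint cap_a between 0.55 and 1.05 rad or value of joint cap_b between 0.55 and 1.05 rad or value of joint cap_c between 0.55 and 1.05 rad)), for 0.2 s.
At the end, for the whole second after the job is handed in: The gripper's fingers hold the cap of the clamp with the loose bolt open, still, at 0.55 to 1.05 rad (32 to 60 degrees), and the tray is within 15 mm of its stop (joint above 0.095 m) (((value of joint cap_a between 0.55 and 1.05 rad and contact force between the fingers and cap_a above 0.3 N and velocity of joint cap_a between -0.15 and 0.15 rad/s) or (value of joint cap_b between 0.55 and 1.05 rad and contact force between the fingers and cap_b above 0.3 N and velocity of joint cap_b between -0.15 and 0.15 rad/s) or (value of joint cap_c between 0.55 and 1.05 rad and contact force between the fingers and cap_c above 0.3 N and velocity of joint cap_c between -0.15 and 0.15 rad/s)) and value of joint tray above 0.095 m); the arm keeps its last pose, push and grip.
It fails at once if a bystander is shifted by more than 40 mm (distance of any of loupe, driver, jar, cushion, parts_tray, beaker, holder from where it was at the start of the episode above 0.04 m).
It also fails if it takes over 54 s, if anything falls off the work surface, if the arm or the gripper's body presses on something with over 40 N, if the wrist force passes 120 N, or if a joint passes its speed limit or range.

## Working session

There is one attempt and no reset: what is moved stays moved. The work goes in short steps, Python scripts to look and compute and a tool call to move; the robot and the scene stay as the last step left them, time stands still between calls to the robot, and variables do not carry over. Pictures are saved under pics/ and viewed, about 8 in all and at most 12, crops included, and the job is handed in when it is done.

Besides the shell and the picture viewer there is one more tool, called after "Call:" by a JSON object that holds its "fn" and its "kwargs". play_rows: Moves the arm, as the interface text tells. Its arguments: {"type":"object","properties":{"commands":{"type":"array","items":{"type":"array","items":{"type":"array","items":{"type":"number"}}}}},"required":["commands"]}

```bash
mkdir -p pics; ls
cat > h.py <<'E'
from station import r
import numpy as np, cv2
def cap(n, f=None):
    c=r.capture(n)
    if f: cv2.imwrite('pics/'+f, c['image'][:,:,::-1])
    return c
def cloud(c):
    K=np.array(c['intrinsics']);k=float(c['k1']);E=np.array(c['extrinsics']);d=c['range_z']
    v,u=np.mgrid[:480,:640]
    p=np.stack([u,v],-1).reshape(-1,1,2).astype(float)
    s=cv2.undistortPoints(p,K,np.array([k,0,0,0,0])).reshape(480,640,2)
    P=np.stack([s[...,0]*d,-s[...,1]*d,-d,np.ones_like(d)],-1)@E.T
    P=P[...,:3]; P[d==0]=np.nan
    return P
E
python3 - <<'E'
from h import *
s=r.sense(); print(s['tcp_pos'],s['ee_rot'],s['gripper_width'],s['wrist_force'])
for n in('scene','top'):
    c=cap(n,n+'0.png'); np.save(n+'0.npy',cloud(c)); print(n,c['extrinsics'],c['k1'])
E
```

```text
pics
[ 0.19573617 -0.59291545  0.22146125] [[-9.49668515e-01 -3.13255711e-01 -7.55400344e-04]
 [-3.13256611e-01  9.49666337e-01  2.03583836e-03]
 [ 7.96402847e-05  2.17000575e-03 -9.99997642e-01]] 0.997508460292071 [ 0.34017358 -0.48304195  0.8534002 ]
scene [[ 0.79008578 -0.5223944   0.32073127  0.91145554]
 [ 0.6129931   0.6716177  -0.41613594 -0.45158405]
 [ 0.00197829  0.52538915  0.85085976  1.04608699]
 [ 0.          0.          0.          1.        ]] -0.059229338830248904
top [[-0.02886087  0.98839679 -0.1491269   0.36551525]
 [-0.99935553 -0.03171699 -0.0168092   0.00750075]
 [-0.02134402  0.14854567  0.98867518  1.37781573]
 [ 0.          0.          0.          1.        ]] 0.009288975648342308
```

View pics/scene0.png

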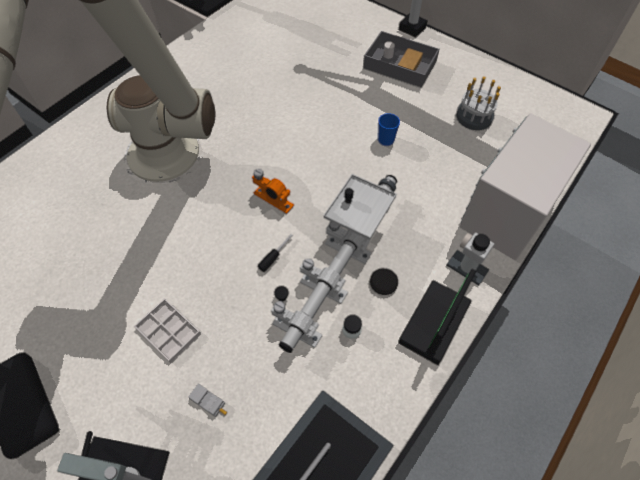

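View pics/top0.png

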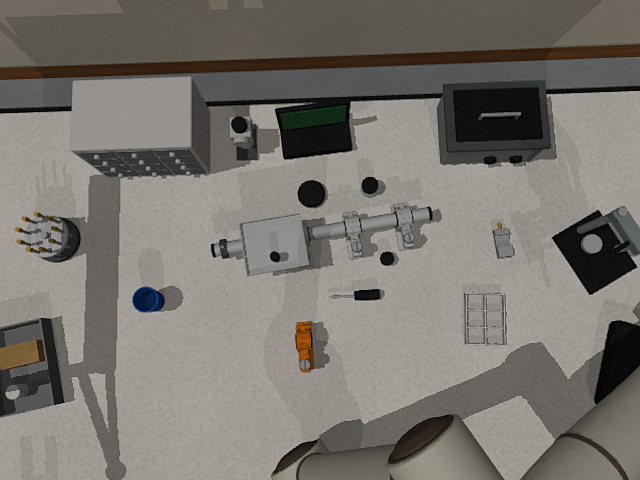

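The scene view shows the tray at (360,207) with its knob at (348,195), and heads at about (307,266) and (279,307). The top view shows the tray at (276,245), knob (275,257), stop collar (222,248), and the middle and right clamps at about (353,245) and (405,235). The orange clamp is a decoy.

Run:
```python
from h import *
T=np.load('top0.npy');S=np.load('scene0.npy')
def region(P,u0,u1,v0,v1): return P[v0:v1,u0:u1].reshape(-1,3)
def cl(P,lo,hi,name):
    m=(P[:,2]>lo)&(P[:,2]<hi); Q=P[m]
    # cluster on a 2mm grid
    if len(Q)==0: print(name,'none');return
    o=Q.min(0)[:2]; g=np.zeros(np.ceil((Q.max(0)[:2]-o)/.003).astype(int)+1,np.uint8)
    ij=((Q[:,:2]-o)/.003).astype(int); g[ij[:,0],ij[:,1]]=1
    n,l=cv2.connectedComponents(cv2.dilate(g,np.ones((3,3))))
    for k in range(1,n):
        q=Q[l[ij[:,0],ij[:,1]]==k]
        if len(q)>8: print(name,len(q),q.mean(0).round(4),'mid',((q.max(0)+q.min(0))/2).round(4),np.ptp(q,axis=0).round(3))
for n,P,b in(('top',T,(200,445,190,290)),('scene',S,(240,410,160,360))):
    R=region(P,*b)
    cl(R,.122,.16,n+' knob'); cl(R,.082,.092,n+' 87'); cl(R,.095,.119,n+' tray')
    cl(R,.02,.034,n+' 28')
# rail line: right piece of rail
R=region(T,310,440,190,250)
for u in (325,335,375,385,422): 
    col=T[195:260,u]; i=np.nanargmax(col[:,2]); print(u,i+195,col[i].round(4))
```

```text
top knob 83 [0.5419 0.1233 0.1387] mid [0.5425 0.1235 0.1357] [0.02  0.02  0.019]
top 87 13 [0.5513 0.0527 0.0862] mid [0.5517 0.0527 0.0859] [0.016 0.004 0.008]
top 87 87 [ 0.566  -0.0579  0.0861] mid [ 0.5666 -0.0581  0.0869] [0.025 0.023 0.01 ]
top 87 85 [ 0.5828 -0.1755  0.0865] mid [ 0.584  -0.1755  0.0869] [0.024 0.023 0.009]
top 87 10 [ 0.6356 -0.1692  0.0828] mid [ 0.6353 -0.1677  0.0831] [0.013 0.018 0.002]
top tray 3280 [0.576  0.129  0.1015] mid [0.5746 0.1285 0.1069] [0.137 0.152 0.024]
top 28 162 [ 0.5445 -0.13    0.0278] mid [ 0.5445 -0.13    0.0271] [0.032 0.033 0.013]
top 28 10 [ 0.613  -0.1582  0.0264] mid [ 0.6155 -0.1592  0.027 ] [0.011 0.009 0.013]
top 28 146 [0.7009 0.0439 0.0222] mid [0.6988 0.0428 0.0244] [0.038 0.056 0.009]
top 28 14 [ 0.7038 -0.0952  0.0242] mid [ 0.7059 -0.0935  0.0271] [0.014 0.035 0.014]
scene knob 89 [0.547  0.1187 0.1361] mid [0.5452 0.1208 0.1327] [0.021 0.022 0.021]
scene 87 68 [0.3139 0.0644 0.0863] mid [0.3131 0.0646 0.0867] [0.026 0.024 0.009]
scene 87 47 [0.5523 0.0554 0.0863] mid [0.5512 0.0551 0.0866] [0.024 0.015 0.008]
scene 87
[... 669 characters left out ...]
16 0.004 0.011]
scene 28 20 [0.6215 0.0565 0.0271] mid [0.6201 0.0595 0.0271] [0.013 0.014 0.014]
scene 28 17 [ 0.6383 -0.0634  0.0268] mid [ 0.6368 -0.0626  0.0268] [0.013 0.009 0.014]
scene 28 11 [ 0.6554 -0.1818  0.027 ] mid [ 0.6554 -0.1812  0.0273] [0.01  0.003 0.011]
scene 28 284 [0.7118 0.0423 0.0217] mid [0.7106 0.042  0.0229] [0.06  0.058 0.006]
scene 28 32 [ 0.7294 -0.1084  0.0248] mid [ 0.7245 -0.103   0.0266] [0.032 0.026 0.013]
scene 28 165 [ 0.8265 -0.0441  0.0291] mid [ 0.8296 -0.035   0.0271] [0.032 0.05  0.014]
325 229 [0.6111 0.0128 0.0718]
335 228 [ 0.6128 -0.0102  0.0713]
375 223 [ 0.6216 -0.102   0.0704]
385 218 [ 0.6321 -0.1252  0.0724]
422 214 [ 0.6381 -0.2096  0.0746]
```

Call:
{"fn": "play_rows", "kwargs": {"commands": [[[0.02,0.042,0,0,0,-0.034,0],[0.04,0.084,0,0,0,-0.067,0],[0.06,0.126,0,0,0,-0.1,0],[0.08,0.168,0,0,0,-0.134,0],[0.1,0.21,0,0,0,-0.168,0]]]}}

```text
time_s: 0.6
tcp_pos: [0.2961, -0.3817, 0.2222]
ee_rot: [[-0.989, -0.148, -0.0], [-0.148, 0.989, 0.001], [0.0, 0.001, -1.0]]
wrist_force: [1.7, 0.0, 0.1]
gripper_width: 1.002
```

Call:
{"fn": "play_rows", "kwargs": {"commands": [[[0.02,0.042,0,0,0,0,0],[0.04,0.084,0,0,0,0,0],[0.06,0.126,0,0,0,0,0],[0.08,0.168,0,0,0,0,0],[0.1,0.21,0,0,0,0,0]]]}}

```text
time_s: 1.1
tcp_pos: [0.396, -0.1716, 0.2225]
ee_rot: [[-0.989, -0.15, 0.0], [-0.15, 0.989, 0.0], [-0.0, 0.0, -1.0]]
wrist_force: [0.9, -0.4, 0.7]
gripper_width: 0.999
```

Call:
{"fn": "play_rows", "kwargs": {"commands": [[[0.02,0.042,0,0,0,0,0],[0.04,0.084,0,0,0,0,0],[0.06,0.126,0,0,0,0,0],[0.08,0.168,0,0,0,0,0],[0.1,0.21,0,0,0,0,0]]]}}

```text
time_s: 1.6
tcp_pos: [0.496, 0.0385, 0.2224]
ee_rot: [[-0.989, -0.151, -0.0], [-0.151, 0.989, -0.0], [0.0, 0.0, -1.0]]
wrist_force: [0.3, -0.7, -0.3]
gripper_width: 1.004
```

Call:
{"fn": "play_rows", "kwargs": {"commands": [[[0.016,0.03,0,0,0,0,0.3],[0.032,0.06,0,0,0,0,0.3],[0.048,0.085,0,0,0,0,0.3],[0.048,0.085,0,0,0,0,0.3],[0.048,0.085,0,0,0,0,0.3]]]}}

```text
time_s: 2.1
tcp_pos: [0.5435, 0.1218, 0.2216]
ee_rot: [[-0.989, -0.151, -0.002], [-0.151, 0.989, -0.001], [0.002, -0.0, -1.0]]
wrist_force: [0.1, -0.3, -0.1]
gripper_width: 0.72
```

Call:
{"fn": "play_rows", "kwargs": {"commands": [[[0,0,-0.04,0,0,0,0.3],[0,0,-0.08,0,0,0,0.3],[0,0,-0.095,0,0,0,0.3],[0,0,-0.105,0,0,0,0.3],[0,0,-0.105,0,0,0,0.3]]]}}

```text
time_s: 2.6
tcp_pos: [0.5431, 0.1205, 0.1167]
ee_rot: [[-0.989, -0.149, -0.002], [-0.149, 0.989, -0.001], [0.002, -0.001, -1.0]]
wrist_force: [-0.3, -0.4, 1.2]
gripper_width: 0.699
```

Call:
{"fn": "play_rows", "kwargs": {"commands": [[[0,0,0,0,0,0,0.6],[0,0,0,0,0,0,0.8],[0,0,0,0,0,0,0.9],[0,0,0,0,0,0,0.9],[0,0,0,0,0,0,0.9]]]}}

```text
time_s: 3.1
tcp_pos: [0.544, 0.1216, 0.118]
ee_rot: [[-0.989, -0.15, 0.001], [-0.15, 0.989, 0.0], [-0.001, 0.0, -1.0]]
wrist_force: [-0.9, 0.2, 0.5]
gripper_width: 0.327
```

Call:
{"fn": "play_rows", "kwargs": {"commands": [[[0,0,0,0,0,0,0.9],[0,0,0,0,0,0,0.9],[0,0,0,0,0,0,0.9],[0,0,0,0,0,0,0.9]]]}}

```text
time_s: 3.5
tcp_pos: [0.544, 0.1217, 0.1178]
ee_rot: [[-0.989, -0.15, 0.0], [-0.15, 0.989, 0.0], [-0.0, 0.0, -1.0]]
wrist_force: [-1.0, 0.7, 3.1]
gripper_width: 0.238
```

Call:
{"fn": "play_rows", "kwargs": {"commands": [[[-0.0015,0.01,0,0,0,0,0.9],[-0.0045,0.03,0,0,0,0,0.9],[-0.008,0.05,0,0,0,0,0.9],[-0.0105,0.07,0,0,0,0,0.9],[-0.013,0.085,0,0,0,0,0.9]]]}}

```text
time_s: 4.0
tcp_pos: [0.5318, 0.2079, 0.1178]
ee_rot: [[-0.989, -0.151, 0.002], [-0.151, 0.989, 0.0], [-0.002, -0.0, -1.0]]
wrist_force: [5.0, -1.7, 0.5]
gripper_width: 0.24
```

Call:
{"fn": "play_rows", "kwargs": {"commands": [[[-0.001,0.008,0,0,0,0,0.9],[-0.002,0.015,0,0,0,0,0.9],[-0.003,0.02,0,0,0,0,0.9],[-0.003,0.021,0,0,0,0,0.9],[-0.003,0.021,0,0,0,0,0.9]]]}}

```text
time_s: 4.5
tcp_pos: [0.5304, 0.2144, 0.1176]
ee_rot: [[-0.989, -0.15, -0.002], [-0.15, 0.989, -0.022], [0.006, -0.021, -1.0]]
wrist_force: [22.2, -41.0, 0.5]
gripper_width: 0.243
```

Run:
```python
from h import *
c=cap('top','top1.png');P=cloud(c)
s=r.sense(); print(s['wrist_force'],s['tcp_pos'])
```

```text
[ 22.68913775 -40.28232732  -0.24977972] [0.53040302 0.21436538 0.11755005]
```

Call:
{"fn": "play_rows", "kwargs": {"commands": [[[0.001,-0.004,0,0,0,0,0.9],[0.0015,-0.006,0,0,0,0,0.9],[0.0015,-0.006,0,0,0,0,0.9]]]}}

```text
time_s: 4.85
tcp_pos: [0.5306, 0.2141, 0.1176]
ee_rot: [[-0.989, -0.149, -0.002], [-0.149, 0.989, -0.012], [0.003, -0.011, -1.0]]
wrist_force: [12.1, -21.8, 1.5]
gripper_width: 0.239
```

Run:
```python
from h import *
c=cap('scene');P=cloud(c)
i=c['image'][120:280,260:460,::-1]
cv2.imwrite('pics/s1.png',cv2.resize(i,None,fx=4,fy=3.75,interpolation=cv2.INTER_CUBIC))
```

```text
(no output)
```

View pics/s1.png

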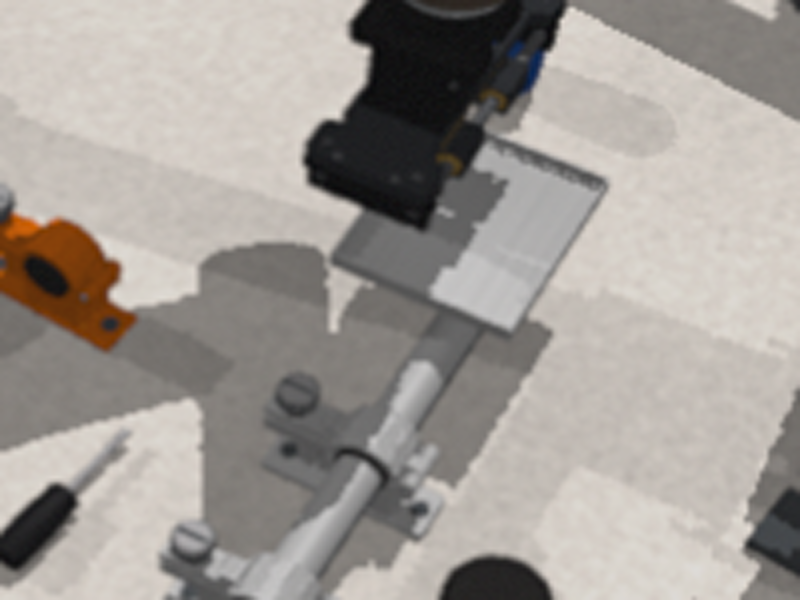

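The tray is against something stiff, 94 mm from where it started, which is probably the collar. The clamps at (297,395) and (193,540) in the crop are now clear of it. I'll relax the push, let go, and measure.

Call:
{"fn": "play_rows", "kwargs": {"commands": [[[0.001,-0.006,0,0,0,0,0.9],[0.001,-0.006,0,0,0,0,0.5],[0.001,-0.006,0,0,0,0,0.5],[0.001,-0.006,0,0,0,0,0.5],[0.001,-0.006,0.02,0,0,0,0.5]]]}}

```text
time_s: 5.4
tcp_pos: [0.528, 0.2152, 0.1347]
ee_rot: [[-0.989, -0.15, -0.007], [-0.15, 0.989, -0.003], [0.007, -0.002, -1.0]]
wrist_force: [-0.5, 0.1, -0.8]
gripper_width: 0.475
```

Call:
{"fn": "play_rows", "kwargs": {"commands": [[[0,0,0.04,0,0,0,1],[0,-0.04,0.06,0,0,0,1],[0.01,-0.085,0.06,0,0,0,1],[0.015,-0.125,0.06,0,0,0,1],[0.02,-0.15,0.06,0,0,0,1]]]}}

```text
time_s: 5.9
tcp_pos: [0.5499, 0.0642, 0.1976]
ee_rot: [[-0.989, -0.15, -0.001], [-0.15, 0.989, 0.001], [0.0, 0.001, -1.0]]
wrist_force: [0.6, -0.3, -1.1]
gripper_width: 0.128
```

Run:
```python
from h import *
T0=np.load('top0.npy')
c=cap('top','top2.png');T=cloud(c);S=cloud(cap('scene'))
S0=np.load('scene0.npy')
a=np.radians(8.5);ex=np.array([np.cos(a),np.sin(a)]);ey=np.array([-np.sin(a),np.cos(a)])
def tray(P):
    m=(P[...,2]>.096)&(P[...,2]<.118)&(P[...,0]>.45)&(P[...,0]<.68)&(P[...,1]>.03)&(P[...,1]<.4)
    q=P[m][:,:2]; X=q@ex;Y=q@ey
    return [np.percentile(Y,.5).round(4),np.percentile(Y,99.5).round(4),np.percentile(X,.5).round(4),np.percentile(X,99.5).round(4),len(q)]
for P in (T0,T,S0,S): print(tray(P))
def knob(P):
    m=(P[...,2]>.125)&(P[...,2]<.145)&(P[...,0]>.48)&(P[...,0]<.6)&(P[...,1]>.08)&(P[...,1]<.4)
    q=P[m]; return q.mean(0).round(4),len(q)
for P in (T0,T,S0,S): print(knob(P))
# collar in first picture
m=(T0[...,2]>.05)&(T0[...,2]<.095)&(T0[...,1]>.19)&(T0[...,1]<.32)&(T0[...,0]>.5)&(T0[...,0]<.68)
q=T0[m];Y=q[:,:2]@ey
for y in np.arange(.25,.4,.005):
    k=abs(Y-y)<.0025
    if k.sum(): print(round(y,3),k.sum(),q[k,2].max().round(4),np.ptp(q[k][:,:2]@ex).round(3))
print('head left',[ (lambda q:((q.max(0)+q.min(0))/2).round(4))(P[(abs(P[...,2]-.087)<.005)&(abs(P[...,0]-.55)<.025)&(abs(P[...,1]-.06)<.03)]) for P in(T,S)], np.array([.5492,.06])@ey)
```

```text
[np.float64(-0.0276), np.float64(0.1114), np.float64(0.5273), np.float64(0.6471), 3218]
[np.float64(0.0632), np.float64(0.1536), np.float64(0.5276), np.float64(0.5493), 235]
[np.float64(-0.0295), np.float64(0.1108), np.float64(0.5286), np.float64(0.6491), 2577]
[np.float64(0.0594), np.float64(0.2017), np.float64(0.5317), np.float64(0.6501), 2237]
(array([0.542 , 0.1233, 0.1386]), 82)
(array([nan, nan, nan]), 0)
(array([0.5467, 0.1188, 0.1369]), 84)
(array([0.5341, 0.2082, 0.1364]), 81)
head left [array([0.5404, 0.0642, 0.087 ]), array([0.5513, 0.0597, 0.0868])] -0.02183597679066716<stdin>:13: RuntimeWarning: Mean of empty slice.
  ret = um.true_divide(
```

Run:
```python
from h import *
a=np.radians(8.5);ex=np.array([np.cos(a),np.sin(a)]);ey=np.array([-np.sin(a),np.cos(a)])
for n in('top0.npy','scene0.npy'):
    T0=np.load(n); q=T0[np.isfinite(T0[...,0])]; X=q[:,:2]@ex;Y=q[:,:2]@ey
    for y in np.arange(.09,.2,.004):
        k=(abs(Y-y)<.002)&(X>.54)&(X<.70)&(q[:,2]>.03)&(q[:,2]<.095)
        if k.sum()>2: print(n,round(y,3),k.sum(),q[k,2].max().round(4),X[k].min().round(3),X[k].max().round(3))
i=cv2.imread('pics/scene0.png')[150:270,300:420]; j=cv2.imread('pics/top0.png')[205:285,200:330]
o=np.hstack([cv2.resize(i,(400,400),interpolation=2),cv2.resize(j,(400,400),interpolation=2)]); cv2.imwrite('pics/col.png',o)
```

```text
top0.npy 0.118 16 0.0733 0.592 0.621
top0.npy 0.122 21 0.0737 0.591 0.618
top0.npy 0.126 24 0.0744 0.592 0.618
top0.npy 0.13 25 0.0758 0.592 0.621
top0.npy 0.134 21 0.0733 0.591 0.621
top0.npy 0.138 22 0.0731 0.591 0.619
top0.npy 0.142 24 0.0728 0.592 0.62
top0.npy 0.146 26 0.0733 0.592 0.622
top0.npy 0.15 25 0.0744 0.592 0.622
top0.npy 0.154 45 0.082 0.584 0.627
top0.npy 0.158 36 0.0828 0.584 0.627
top0.npy 0.162 33 0.0831 0.584 0.628
top0.npy 0.166 24 0.08 0.584 0.626
top0.npy 0.17 21 0.072 0.592 0.62
top0.npy 0.174 22 0.0712 0.592 0.619
top0.npy 0.178 22 0.0719 0.592 0.619
top0.npy 0.182 24 0.0789 0.59 0.62
top0.npy 0.186 22 0.072 0.59 0.621
scene0.npy 0.142 9 0.0706 0.601 0.615
scene0.npy 0.146 13 0.0756 0.596 0.623
scene0.npy 0.15 46 0.0791 0.587 0.629
scene0.npy 0.154 42 0.0808 0.587 0.631
scene0.npy 0.158 25 0.0846 0.588 0.63
scene0.npy 0.162 19 0.078 0.585 0.631
scene0.npy 0.166 5 0.0771 0.607 0.627
scene0.npy 0.17 5 0.0736 0.599 0.613
scene0.npy 0.174 13 0.0719 0.595 0.623
scene0.npy 0.178 19 0.0724 0.594 0.624
scene0.npy 0.182 17 0.0714 0.597 0.624
scene0.npy 0.186 7 0.0719 0.594 0.615
```

View pics/col.png

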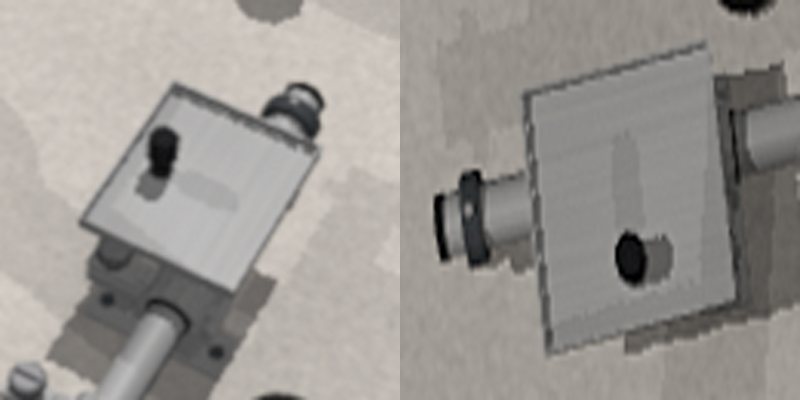

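Collar face is at rail coordinate 0.150 and the carriage's left face is at about that place, so the tray is at its stop and it started at about 0.015–0.02. In the picture the collar is at (472,217) in the right half. Next I tap the left head, already below the gripper.

Call:
{"fn": "play_rows", "kwargs": {"commands": [[[0,-0.004,-0.05,0,0,0,1],[0,-0.004,-0.09,0,0,0,1],[0,-0.004,-0.105,0,0,0,1],[0,-0.004,-0.11,0,0,0,1],[0,-0.004,-0.11,0,0,0,1]]]}}

```text
time_s: 6.5
tcp_pos: [0.5492, 0.0626, 0.0875]
ee_rot: [[-0.988, -0.152, -0.003], [-0.152, 0.988, -0.001], [0.003, -0.001, -1.0]]
wrist_force: [-0.4, 0.1, -0.0]
gripper_width: 0.004
```

Call:
{"fn": "play_rows", "kwargs": {"commands": [[[0,0,-0.002,0,0,0,1],[0,0,-0.004,0,0,0,1],[0,0,-0.005,0,0,0,1],[0,0,-0.005,0,0,0,1],[0,0,-0.005,0,0,0,1]]]}}

```text
time_s: 7.0
tcp_pos: [0.5505, 0.0629, 0.0864]
ee_rot: [[-0.988, -0.153, 0.001], [-0.153, 0.988, 0.0], [-0.001, 0.0, -1.0]]
wrist_force: [-8.7, 2.2, 20.6]
gripper_width: 0.002
```

Left bolt is tight: 20 N and no give. Next is the middle one.

Call:
{"fn": "play_rows", "kwargs": {"commands": [[[0,0,0.03,0,0,0,1],[0.006,-0.04,0.03,0,0,0,1],[0.012,-0.085,0.03,0,0,0,1],[0.0165,-0.12,0.025,0,0,0,1],[0.0165,-0.12,0.015,0,0,0,1]]]}}

```text
time_s: 7.5
tcp_pos: [0.5682, -0.0607, 0.0982]
ee_rot: [[-0.989, -0.147, 0.003], [-0.147, 0.989, 0.0], [-0.003, -0.0, -1.0]]
wrist_force: [0.2, 1.1, -0.1]
gripper_width: 0.008
```

Call:
{"fn": "play_rows", "kwargs": {"commands": [[[0,0,-0.008,0,0,0,1],[0,0,-0.012,0,0,0,1],[0,0,-0.015,0,0,0,1],[0,0,-0.016,0,0,0,1],[0,0,-0.016,0,0,0,1]]]}}

```text
time_s: 8.0
tcp_pos: [0.5668, -0.058, 0.0862]
ee_rot: [[-0.988, -0.154, 0.0], [-0.154, 0.988, -0.003], [0.0, -0.003, -1.0]]
wrist_force: [-8.9, -1.4, 24.4]
gripper_width: 0.006
```

Middle is tight as well, so I tap the right one.

Call:
{"fn": "play_rows", "kwargs": {"commands": [[[0,0,0.03,0,0,0,1],[0.006,-0.04,0.03,0,0,0,1],[0.012,-0.085,0.03,0,0,0,1],[0.018,-0.118,0.025,0,0,0,1],[0.018,-0.118,0.015,0,0,0,1]]]}}

```text
time_s: 8.5
tcp_pos: [0.5864, -0.1782, 0.0968]
ee_rot: [[-0.989, -0.148, 0.003], [-0.148, 0.989, -0.001], [-0.002, -0.001, -1.0]]
wrist_force: [-1.2, -0.2, -0.8]
gripper_width: 0.006
```

Call:
{"fn": "play_rows", "kwargs": {"commands": [[[0,0,-0.008,0,0,0,1],[0,0,-0.012,0,0,0,1],[0,0,-0.015,0,0,0,1],[0,0,-0.016,0,0,0,1],[0,0,-0.016,0,0,0,1]]]}}

```text
time_s: 9.0
tcp_pos: [0.5845, -0.175, 0.0822]
ee_rot: [[-0.988, -0.153, -0.001], [-0.153, 0.988, -0.0], [0.001, -0.0, -1.0]]
wrist_force: [-4.1, 1.5, 8.1]
gripper_width: 0.006
```

The right head gave about 4–5 mm before bottoming out, where the other two stopped at 86 mm, so it is the loose one. Open, straddle it and grip.

Call:
{"fn": "play_rows", "kwargs": {"commands": [[[0,0,0.03,0,0,0,0.4],[0,0,0.035,0,0,0,0.4],[0,0,0.035,0,0,0,0.4],[0,0,0.035,0,0,0,0.4],[0,0,0.035,0,0,0,0.4]]]}}

```text
time_s: 9.5
tcp_pos: [0.5842, -0.176, 0.1144]
ee_rot: [[-0.989, -0.151, -0.002], [-0.151, 0.989, 0.0], [0.002, 0.001, -1.0]]
wrist_force: [-0.1, 0.0, -0.0]
gripper_width: 0.373
```

Call:
{"fn": "play_rows", "kwargs": {"commands": [[[0,0,0,0,0,0,0.4],[0,0,0,0,0,0,0.4],[0,0,0,0,0,0,0.4],[0,0,0,0,0,0,0.4]]]}}

```text
time_s: 9.9
tcp_pos: [0.5849, -0.1766, 0.1153]
ee_rot: [[-0.989, -0.15, -0.0], [-0.15, 0.989, -0.0], [0.0, 0.0, -1.0]]
wrist_force: [-0.9, 0.7, 0.4]
gripper_width: 0.592
```

Call:
{"fn": "play_rows", "kwargs": {"commands": [[[0,0,-0.02,0,0,0,0.4],[0,0,-0.035,0,0,0,0.4],[0,0,-0.047,0,0,0,0.4],[0,0,-0.053,0,0,0,0.4],[0,0,-0.053,0,0,0,0.4]]]}}

```text
time_s: 10.4
tcp_pos: [0.5845, -0.1765, 0.0617]
ee_rot: [[-0.989, -0.15, -0.002], [-0.15, 0.989, 0.0], [0.002, 0.0, -1.0]]
wrist_force: [-0.3, -1.0, -0.1]
gripper_width: 0.599
```

Call:
{"fn": "play_rows", "kwargs": {"commands": [[[0,0,0,0,0,0,0.9],[0,0,0,0,0,0,0.9],[0,0,0,0,0,0,0.9],[0,0,0,0,0,0,0.9],[0,0,0,0,0,0,0.9]]]}}

```text
time_s: 10.9
tcp_pos: [0.5851, -0.1765, 0.0629]
ee_rot: [[-0.989, -0.15, 0.001], [-0.15, 0.989, 0.0], [-0.001, -0.0, -1.0]]
wrist_force: [-1.1, -0.2, 0.4]
gripper_width: 0.263
```

Call:
{"fn": "play_rows", "kwargs": {"commands": [[[0,0,0,0,0,0,0.9],[0,0,0,0,0,0,0.9],[0,0,0,0,0,0,0.9],[0,0,0,0,0,0,0.9]]]}}

```text
time_s: 11.3
tcp_pos: [0.5851, -0.1765, 0.0626]
ee_rot: [[-0.989, -0.15, 0.0], [-0.15, 0.989, -0.0], [-0.0, -0.0, -1.0]]
wrist_force: [1.0, 0.4, 0.8]
gripper_width: 0.265
```

Run:
```python
import numpy as np
a=np.radians(8.5);ex=np.array([np.cos(a),np.sin(a)]);ey=np.array([-np.sin(a),np.cos(a)])
def p(t): return np.array([-.082*np.cos(t)+.009*np.sin(t), .082*np.sin(t)+.009*np.cos(t)])
for b in (0,.25,.5):
    print([[*(d[0]*ex).round(4),d[1].round(4),*(ey*.05*k).round(3),0,.9] for k in range(1,6) for d in [p(b+.05*k)-p(b)]])
```

```text
[[np.float64(0.0005), np.float64(0.0001), np.float64(0.0041), np.float64(-0.007), np.float64(0.049), 0, 0.9], [np.float64(0.0013), np.float64(0.0002), np.float64(0.0081), np.float64(-0.015), np.float64(0.099), 0, 0.9], [np.float64(0.0022), np.float64(0.0003), np.float64(0.0122), np.float64(-0.022), np.float64(0.148), 0, 0.9], [np.float64(0.0034), np.float64(0.0005), np.float64(0.0161), np.float64(-0.03), np.float64(0.198), 0, 0.9], [np.float64(0.0047), np.float64(0.0007), np.float64(0.02), np.float64(-0.037), np.float64(0.247), 0, 0.9]]
[[np.float64(0.0015), np.float64(0.0002), np.float64(0.0038), np.float64(-0.007), np.float64(0.049), 0, 0.9], [np.float64(0.0032), np.float64(0.0005), np.float64(0.0076), np.float64(-0.015), np.float64(0.099), 0, 0.9], [np.float64(0.0051), np.float64(0.0008), np.float64(0.0112), np.float64(-0.022), np.float64(0.148), 0, 0.9], [np.float64(0.0072), np.float64(0.0011), np.float64(0.0148), np.float64(-0.03), np.float64(0.198), 0, 0.9], [np.float64(0.0095), np.float64(0.0014), np.float64(0.0182), np.float64(-0.037), np.float64(0.247), 0, 0.9]]
[[np.float64(0.0024), np.float64(0.0004), np.float64(0.0033), np.float64(-0.007), np.float64(0.049), 0, 0.9], [np.float64(0.005), np.float64(0.0007), np.float64(0.0065), np.float64(-0.015), np.float64(0.099), 0, 0.9], [np.float64(0.0077), np.float64(0.0012), np.float64(0.0096), np.float64(-0.022), np.float64(0.148), 0, 0.9], [np.float64(0.0106), np.float64(0.0016), np.float64(0.0125), np.float64(-0.03), np.float64(0.198), 0, 0.9], [np.float64(0.0136), np.float64(0.002), np.float64(0.0153), np.float64(-0.037), np.float64(0.247), 0, 0.9]]
```

Call:
{"fn": "play_rows", "kwargs": {"commands": [[[0.0005,0.0001,0.004,-0.007,0.049,0,0.9],[0.0013,0.0002,0.008,-0.015,0.099,0,0.9],[0.0022,0.0003,0.012,-0.022,0.148,0,0.9],[0.0034,0.0005,0.016,-0.03,0.198,0,0.9],[0.0047,0.0007,0.02,-0.037,0.247,0,0.9]]]}}

```text
time_s: 11.8
tcp_pos: [0.589, -0.1759, 0.0824]
ee_rot: [[-0.957, -0.15, -0.248], [-0.145, 0.989, -0.037], [0.251, 0.001, -0.968]]
wrist_force: [-0.4, -1.5, -0.7]
gripper_width: 0.259
```

Call:
{"fn": "play_rows", "kwargs": {"commands": [[[0.0015,0.0002,0.0038,-0.007,0.049,0,0.9],[0.0032,0.0005,0.0076,-0.015,0.099,0,0.9],[0.005,0.0008,0.0112,-0.022,0.148,0,0.9],[0.0072,0.0011,0.0148,-0.03,0.198,0,0.9],[0.0095,0.0014,0.0182,-0.037,0.247,0,0.9]]]}}

```text
time_s: 12.3
tcp_pos: [0.5981, -0.1746, 0.1009]
ee_rot: [[-0.865, -0.15, -0.478], [-0.132, 0.989, -0.071], [0.483, 0.001, -0.875]]
wrist_force: [-2.4, -1.0, 0.9]
gripper_width: 0.261
```

Call:
{"fn": "play_rows", "kwargs": {"commands": [[[0.0024,0.0004,0.0033,-0.007,0.049,0,0.9],[0.005,0.0007,0.0065,-0.015,0.099,0,0.9],[0.0077,0.0012,0.0096,-0.022,0.148,0,0.9],[0.0106,0.0016,0.0125,-0.03,0.198,0,0.9],[0.0136,0.002,0.0153,-0.037,0.247,0,0.9]]]}}

```text
time_s: 12.8
tcp_pos: [0.6118, -0.1727, 0.1169]
ee_rot: [[-0.72, -0.149, -0.678], [-0.11, 0.989, -0.101], [0.685, 0.001, -0.728]]
wrist_force: [-2.2, -0.6, 2.2]
gripper_width: 0.262
```

Call:
{"fn": "play_rows", "kwargs": {"commands": [[[0.001,0.0002,0.001,-0.003,0.02,0,0.9],[0.001,0.0002,0.001,-0.003,0.02,0,0.9],[0.001,0.0002,0.001,-0.003,0.02,0,0.9],[0.001,0.0002,0.001,-0.003,0.02,0,0.9],[0.001,0.0002,0.001,-0.003,0.02,0,0.9]]]}}

```text
time_s: 13.3
tcp_pos: [0.6135, -0.1724, 0.1179]
ee_rot: [[-0.711, -0.149, -0.688], [-0.108, 0.989, -0.103], [0.695, 0.001, -0.719]]
wrist_force: [-2.6, -2.2, 3.8]
gripper_width: 0.259
```

Run:
```python
from h import *
c=cap('scene');t=cap('top')
i=c['image'][160:380,230:430,::-1];j=t['image'][180:300,200:450,::-1]
cv2.imwrite('pics/end.png',np.hstack([cv2.resize(i,(400,440),interpolation=2),cv2.resize(j,(400,440),interpolation=2)]))
s=r.sense();print(s['wrist_force'],s['tcp_pos'],s['gripper_width'])
P=cloud(c)
m=(P[...,2]>.125)&(P[...,2]<.145)&(P[...,0]>.48)&(P[...,0]<.57)&(P[...,1]>.16)&(P[...,1]<.3)
print('knob',P[m].mean(0),m.sum())
```

```text
[-3.09196883 -1.38750565  4.49220926] [ 0.61345631 -0.17241491  0.117811  ] 0.26366468186521996
knob [nan nan nan] 0<stdin>:8: RuntimeWarning: Mean of empty slice.
  ret = um.true_divide(
```

View pics/end.png

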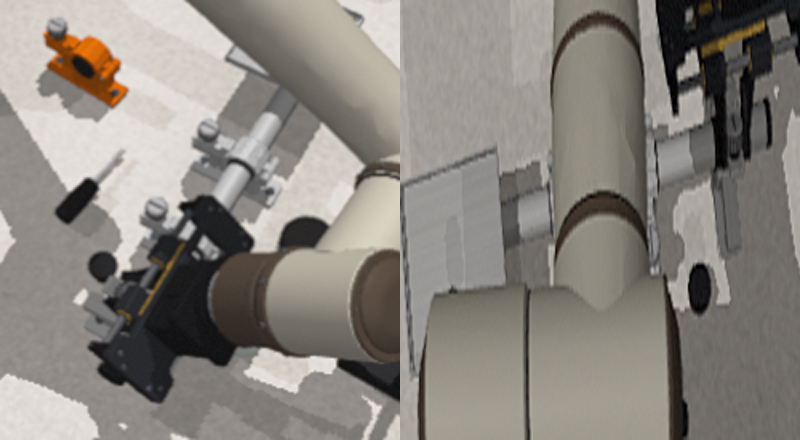

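Run:
```python
from h import *
t=cap('top');P=cloud(t)
a=np.radians(8.5);ex=np.array([np.cos(a),np.sin(a)]);ey=np.array([-np.sin(a),np.cos(a)])
q=P[np.isfinite(P[...,0])];X=q[:,:2]@ex-np.array([.585,-.176])@ex;Y=q[:,:2]@ey-np.array([.585,-.176])@ey
for x in np.arange(-.02,.1,.006):
    k=(abs(X-x)<.003)&(abs(Y)<.008); print('x from head',round(x,3),k.sum(),q[k,2].min().round(3) if k.any() else '',q[k,2].max().round(3) if k.any() else '')
k=(q[:,2]>.096)&(q[:,2]<.118)&(q[:,0]>.52)&(q[:,0]<.68)&(q[:,1]>.12)&(q[:,1]<.4)
YY=q[k][:,:2]@ey; print('tray right edge',np.percentile(YY,.5),np.percentile(YY,99.5))
i=t['image'][175:265,370:460,::-1];cv2.imwrite('pics/e2.png',cv2.resize(i,(600,600),interpolation=2))
```

```text
x from head -0.02 29 -0.005 0.056
x from head -0.014 23 0.003 0.055
x from head -0.008 22 0.007 0.056
x from head -0.002 22 0.006 0.059
x from head 0.004 24 0.004 0.056
x from head 0.01 26 0.006 0.132
x from head 0.016 42 0.0 0.133
x from head 0.022 39 0.001 0.132
x from head 0.028 36 0.005 0.142
x from head 0.034 26 0.05 0.145
x from head 0.04 17 0.132 0.144
x from head 0.046 14 0.127 0.135
x from head 0.052 5 0.102 0.128
x from head 0.058 13 0.095 0.2
x from head 0.064 38 0.095 0.205
x from head 0.07 13 0.095 0.2
x from head 0.076 16 0.088 0.21
x from head 0.082 32 0.084 0.217
x from head 0.088 31 0.211 0.224
x from head 0.094 25 0.219 0.23
tray right edge 0.06267286788968307 0.20209778387292335
```

View pics/e2.png

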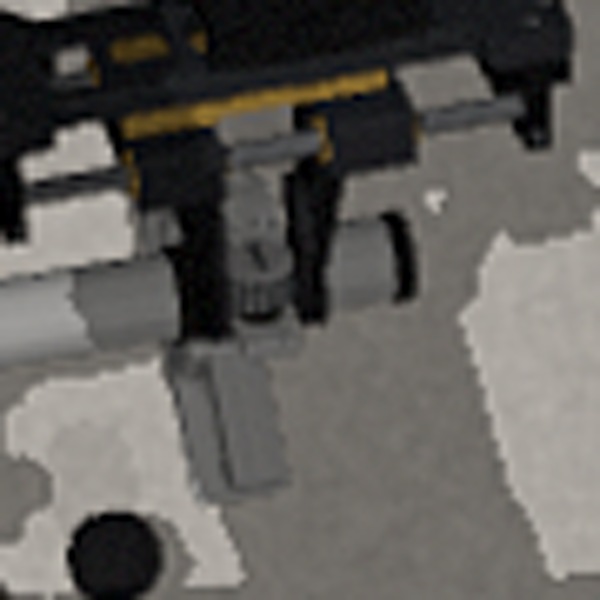

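The crop shows the knurled head held between the two fingers at (255,275), and the bare lower lug at (240,420). The head is at 0.13–0.14 m, which fits about 44°, and the tray is unmoved.

```bash
python3 -c "
from station import r
print(r.finish_job())"
```

```text
the job is handed in; nothing more can be done
None
```

I slid the tray to the stop collar, found that the right clamp's bolt is the loose one, and handed the job in with that clamp's cap held up at about 44°. No verdict was reported.

- **Tray:** It moved about 90 mm until it met a hard stop at about 41 N. I expected up to 110 mm, but the collar and carriage positions in the images fit it having started about 20 mm along. I worked out that it is at the stop from those images, because the joint value can't be read. The top camera showed its edges in the same place at the end.
- **Taps:** The left and middle heads did not give under 20 N and 24 N. The right head gave about 4–5 mm and then bottomed out at 8 N.
- **Cap:** At the last check, the head sat between the fingers at about 0.13–0.14 m, and the bare lower lug was visible below it. The gripper opening of about 23 mm matches the 24 mm head, and the wrist force was about 5 N and steady.
- **Failed check:** My last attempt to measure the knob with the scene camera found nothing because the arm hid it. I used the tray edges from the top camera instead.
- **Bystanders:** None was touched as far as I could tell, though I did not measure their positions again at the end.

The run took about 13.5 s of the 54 s allowed.

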